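# Find the key that turns the box's cam lock

### The job

One of the two wide-tipped keys in the rack works the cam lock on the grey steel box, but nobody knows which (the third, with the narrow tip, belongs to another box): push a key straight down into the keyway until its shoulder rests on the lock, turn it counter-clockwise (seen from above), and if it is blocked stand it back in the rack, fully home, before trying the other. With the key that does turn, swing the latch all the way to its stop, then draw that key out and lay it flat in the tray, leaving the latch open and the other two keys standing in the rack. Move the latch only with a key fully in the lock, and leave the other loose tools and parts where they are.

Things in the scene. Friction and masses are not known exactly. Their poses are not given: they have to be found in the camera images.
- lock_box: Fixed grey steel box, 150 x 130 mm (x, y), 52 mm high, origin at the centre of its underside, z up. On top a dark round rotor, 96 mm across, with the keyway; a bright tongue (the latch) on it points along the box's +y at first, under a staple that is 56 mm from the middle and reaches 69 mm above the bench.
- keyway (a point): Middle of the keyway at the rotor's top face, 56 mm above the bench; axes of the lock box (fixed). The slot, 73 x 10 mm, goes through the rotor, at first along the box's x. All keys enter, either way round, until the shoulder rests on the rotor: tip 35 mm below this point, key centre 17 mm above. A hidden ward stops all keys but one (key a or b, by chance) within 0.4 rad.
- latch (a joint): Turn of rotor and latch in rad about the vertical, counter-clockwise from above: 0 locked, 1.35 at its stop (open). Light friction (0.06 N m); it stays where it is left. The key has up to 0.15 rad of play in the slot.
- key_rack: Fixed wooden rack, 94 x 164 mm (x, y) and 38 mm high, origin at the centre of its underside, z up. Three slots, each 75 x 9 mm, long along the rack's x, at y = -50, 0 and +50 mm; slot floor 8 mm above the bench, so 30 mm deep. A key fully home stands on the slot floor, centre point 60 mm above the bench. Any slot may be used.
- key_a_mid (a point): Centre (half-way up) of flat steel key a, 104 mm tall, standing blade down. z runs from blade tip to bow, x along its 80 mm width, y through its thickness; a half turn about z changes nothing. The tip is 52 mm below. Grip the flat bow, 44 mm wide, 10 mm thick, 58 to 86 mm above the tip. Notches in the tip, 20 mm deep, 11 to 19 mm either side of the middle.
- key_b_mid (a point): Centre (half-way up) of flat steel key b, 104 mm tall, standing blade down. z runs from blade tip to bow, x along its 80 mm width, y through its thickness; a half turn about z changes nothing. The tip is 52 mm below. Grip the flat bow, 44 mm wide, 10 mm thick, 58 to 86 mm above the tip. Notches in the tip, 20 mm deep, 19 to 28 mm either side of the middle.
- key_c_mid (a point): Centre (half-way up) of flat steel key c, 104 mm tall, standing blade down. z runs from blade tip to bow, x along its 80 mm width, y through its thickness; a half turn about z changes nothing. The tip is 52 mm below. Grip the flat bow, 44 mm wide, 10 mm thick, 58 to 86 mm above the tip. Outer 9 mm of the blade cut away on both sides, 20 mm up: a narrow tip, 52 mm wide.
- key_a: Key a again: origin at the middle of the blade tip, axes as its centre point. From the tip up: blade 70 mm wide, 6 mm thick, 35 mm long, its leading corners bevelled by 6 mm, its last 5 mm 3 mm thick; shoulder bar 80 x 12 x 6 mm; stem 24 mm wide and 8 mm thick to 58 mm; bow to 86 mm; wire loop to 104 mm. Mass about 0.12 kg, varying.
- key_b: Key b again: origin at the middle of the blade tip, axes as its centre point. From the tip up: blade 70 mm wide, 6 mm thick, 35 mm long, its leading corners bevelled by 6 mm, its last 5 mm 3 mm thick; shoulder bar 80 x 12 x 6 mm; stem 24 mm wide and 8 mm thick to 58 mm; bow to 86 mm; wire loop to 104 mm. Mass about 0.12 kg, varying.
- key_c: Key c again: origin at the middle of the blade tip, axes as its centre point. From the tip up: blade 70 mm wide, 6 mm thick, 35 mm long, its leading corners bevelled by 6 mm, its last 5 mm 3 mm thick; shoulder bar 80 x 12 x 6 mm; stem 24 mm wide and 8 mm thick to 58 mm; bow to 86 mm; wire loop to 104 mm. Mass about 0.12 kg, varying.
- tray: Fixed shallow aluminium tray, 220 x 140 mm (x, y) outside, walls 4 mm thick and 18 mm high, floor about 4 mm above the bench; origin at the centre of its underside, z up.
- tin: Loose round steel tin, 67 mm in diameter and 58 mm high, standing near the lock box; origin at the centre of its underside. To be left alone.
- punch: Loose black centre punch, 112 x 12 x 12 mm, lying beside the rack along its y; origin at the centre of its underside. To be left alone.
- hexkey: Loose black L-shaped hex key, 124 x 44 x 9 mm, lying at the far end of the tray; origin at the centre of its underside. To be left alone.
- block: Loose aluminium block, 38 x 52 x 22 mm, at the near end of the tray; origin at the centre of its underside. To be left alone.
- shim: Loose steel shim plate, 22 x 60 x 9 mm, past the rack's -y end; origin at the centre of its underside. To be left alone.
Mind the look-alikes: they are no part of the job. Leave any pink look-alike of the key_b alone.

How it is judged (in metres and radians):
On the way:
1. a key, fully down in the keyway, has turned the latch to its stop, while the other two keys stand in the rack (value of joint latch above 1.15 rad and (((horizontal distance between key_a_mid and keyway below 0.01 m and z of key_a_mid in the frame of keyway between 0 and 0.024 m and angle between key_a_mid's own z axis and vertical below 0.2 rad) and (x of key_b_mid in the frame of key_rack between -0.02 and 0.02 m and y of key_b_mid in the frame of key_rack between -0.07 and 0.07 m and z of key_b_mid in the frame of key_rack between 0.05 and 0.067 m and angle between key_b_mid's own z axis and vertical below 0.25 rad) and (x of key_c_mid in the frame of key_rack between -0.02 and 0.02 m and y of key_c_mid in the frame of key_rack between -0.07 and 0.07 m and z of key_c_mid in the frame of key_rack between 0.05 and 0.067 m and angle between key_c_mid's own z axis and vertical below 0.25 rad)) or ((horizontal distance between key_b_mid and keyway below 0.01 m and z of key_b_mid in the frame of keyway between 0 and 0.024 m and angle between key_b_mid's own z axis and vertical below 0.2 rad) and (x of key_a_mid in the frame of key_rack between -0.02 and 0.02 m and y of key_a_mid in the frame of key_rack between -0.07 and 0.07 m and z of key_a_mid in the frame of key_rack between 0.05 and 0.067 m and angle between key_a_mid's own z axis and vertical below 0.25 rad) and (x of key_c_mid in the frame of key_rack between -0.02 and 0.02 m and y of key_c_mid in the frame of key_rack between -0.07 and 0.07 m and z of key_c_mid in the frame of key_rack between 0.05 and 0.067 m and angle between key_c_mid's own z axis and vertical below 0.25 rad)) or ((horizontal distance between key_c_mid and keyway below 0.01 m and z of key_c_mid in the frame of keyway between 0 and 0.024 m and angle between key_c_mid's own z axis and vertical below 0.2 rad) and (x of key_a_mid in the frame of key_rack between -0.02 and 0.02 m and y of key_a_mid in the frame of key_rack between -0.07 and 0.07 m and z of key_a_mid in the frame of key_rack between 0.05 and 0.067 m and angle between key_a_mid's own z axis and vertical below 0.25 rad) and (x of key_b_mid in the frame of key_rack between -0.02 and 0.02 m and y of key_b_mid in the frame of key_rack between -0.07 and 0.07 m and z of key_b_mid in the frame of key_rack between 0.05 and 0.067 m and angle between key_b_mid's own z axis and vertical below 0.25 rad)))), for 0.1 s.
At the end, for the whole second after the job is handed in: The latch is open (turned more than 1.15 rad), the key that turned it lies flat in the tray (within about 9 degrees of level, its middle over the tray floor), and the other two keys stand fully home in slots of the rack (within 7 mm of the slot floor, tilted less than 14 degrees); all keys at rest (value of joint latch above 1.15 rad and (((x of key_a_mid in the frame of tray between -0.085 and 0.085 m and y of key_a_mid in the frame of tray between -0.055 and 0.055 m and z of key_a_mid in the frame of tray between 0 and 0.022 m and angle between key_a_mid's own z axis and vertical between 1.42 and 1.72 rad) and (x of key_b_mid in the frame of key_rack between -0.02 and 0.02 m and y of key_b_mid in the frame of key_rack between -0.07 and 0.07 m and z of key_b_mid in the frame of key_rack between 0.05 and 0.067 m and angle between key_b_mid's own z axis and vertical below 0.25 rad) and (x of key_c_mid in the frame of key_rack between -0.02 and 0.02 m and y of key_c_mid in the frame of key_rack between -0.07 and 0.07 m and z of key_c_mid in the frame of key_rack between 0.05 and 0.067 m and angle between key_c_mid's own z axis and vertical below 0.25 rad)) or ((x of key_b_mid in the frame of tray between -0.085 and 0.085 m and y of key_b_mid in the frame of tray between -0.055 and 0.055 m and z of key_b_mid in the frame of tray between 0 and 0.022 m and angle between key_b_mid's own z axis and vertical between 1.42 and 1.72 rad) and (x of key_a_mid in the frame of key_rack between -0.02 and 0.02 m and y of key_a_mid in the frame of key_rack between -0.07 and 0.07 m and z of key_a_mid in the frame of key_rack between 0.05 and 0.067 m and angle between key_a_mid's own z axis and vertical below 0.25 rad) and (x of key_c_mid in the frame of key_rack between -0.02 and 0.02 m and y of key_c_mid in the frame of key_rack between -0.07 and 0.07 m and z of key_c_mid in the frame of key_rack between 0.05 and 0.067 m and angle between key_c_mid's own z axis and vertical below 0.25 rad)) or ((x of key_c_mid in the frame of tray between -0.085 and 0.085 m and y of key_c_mid in the frame of tray between -0.055 and 0.055 m and z of key_c_mid in the frame of tray between 0 and 0.022 m and angle between key_c_mid's own z axis and vertical between 1.42 and 1.72 rad) and (x of key_a_mid in the frame of key_rack between -0.02 and 0.02 m and y of key_a_mid in the frame of key_rack between -0.07 and 0.07 m and z of key_a_mid in the frame of key_rack between 0.05 and 0.067 m and angle between key_a_mid's own z axis and vertical below 0.25 rad) and (x of key_b_mid in the frame of key_rack between -0.02 and 0.02 m and y of key_b_mid in the frame of key_rack between -0.07 and 0.07 m and z of key_b_mid in the frame of key_rack between 0.05 and 0.067 m and angle between key_b_mid's own z axis and vertical below 0.25 rad))) and linear speed of each of key_a, key_b, key_c below 0.02 m/s); the robot touches nothing.
It fails at once if the latch is moved with no key fully in the lock (shoulder within 7 mm of the rotor) (value of joint latch between 0.5 and 1.1 rad and not (horizontal distance between key_a_mid and keyway below 0.01 m and z of key_a_mid in the frame of keyway between 0 and 0.024 m and angle between key_a_mid's own z axis and vertical below 0.2 rad) and not (horizontal distance between key_b_mid and keyway below 0.01 m and z of key_b_mid in the frame of keyway between 0 and 0.024 m and angle between key_b_mid's own z axis and vertical below 0.2 rad) and not (horizontal distance between key_c_mid and keyway below 0.01 m and z of key_c_mid in the frame of keyway between 0 and 0.024 m and angle between key_c_mid's own z axis and vertical below 0.2 rad)).
It fails at once if the tin, punch, hex key, block or shim plate is moved by more than 30 mm (distance of any of tin, punch, hexkey, block, shim from where it was at the start of the episode above 0.03 m).
It also fails if it takes over 72 s, if anything falls off the work surface, if the arm or the gripper's body presses on something with over 40 N, if the wrist force passes 120 N, or if a joint passes its speed limit or range.

### The arm

A 7-joint arm with a two-finger parallel gripper is mounted at the origin on a cart in front of the work surface, level with it; the furniture and walls round the work are solid. World frame = base frame: x ahead of the robot, y to its left, z up, the work surface at z = 0. Lengths are in mm, angles in rad, forces in N, time in s.
With the tool pointing down it reaches from about 400 to 875 mm from the base axis. Payload 4.4 kg.
Tool frame: the origin (TCP) lies midway between the tips of the shut fingers; the grasp point (between the pads) lies 19 mm behind it; z points along the fingers, y is the line along which they close (so a half turn about z gives the same grasp; the last joint's range is limited). The gripper opens to 85 mm and grips with 20 to 120 N. Pads are 22 mm wide; open, the fingers measure 114 mm over their backs; the gripper's body (76 mm by 85 mm) begins 54 mm behind the grasp point. The pads swing forward as they close: fully open they stand 13 mm farther back than shut.
Start: joints at [1.152, 0.628, 0.038, 1.517, -0.027, 0.996, -0.02], TCP at [224.62, -609.97, 231.313] pointing down, gripper open.
Joint ranges: [-3.06, 3.06], [-0.37, 2.12], [-1.25, 1.32], [0.18, 2.47], [-1.1, 4.24], [0.23, 1.98], [-2.94, 2.94]. Speed limits (rad/s): [2.57, 2.57, 3.14, 3.14, 3.14, 3.14, 3.14].

### API

Orientations are given as [roll, pitch, yaw] about the fixed x, y, z axes, in that order (R = Rz(yaw) Ry(pitch) Rx(roll)).
In Python, from cell import ctrl gives the robot as it stands.
- The arm moves only by the shell command python3 -m handwheel 'ROWS'. ROWS is JSON, a list of rows, each a list of 3 entries, a list of its own where there are three numbers: the turn, a rotation vector about the tool's x, y, z in degrees, then the shift along the tool's x, y, z in m, then the closure, from 0 (fully open) to 1 (shut). A call has 1 to 5 rows; each row shifts and turns the commanded pose from where the row before left it, along the tool's axes as they then stand; what a row does not reach is not made up. A row lasts 1/12 s, in which the tool goes at most 41.7 mm and 7.16 degrees, less where a joint would pass 70% of its speed; a pose out of reach is approached as far as the arm can. A call is refused whole if a number of a shift passes 0.0417 or a number of a turn 7.16, either way. A call with a gripper value outside its range is refused whole. The fingers move at their own pace and stop on an object; the grip force is fixed at half the most. Time passes only in rows, so rows that do not move let the fingers close. It gives the time, the measured TCP pose, the force, the opening and the grip force at its end, in the units of the state.
- ctrl.read_state(): the state, without advancing time (a new reading comes with each control period).
- ctrl.get_image(name): name is "scene" or "top"; returns a dict with "pixels" (420x560x3 uint8, red, green, blue), "fx", "fy", "cx", "cy" (pixels), "pose" (4x4, takes a point from camera to world coordinates). Camera axes: x right, y up, looking along -z (the intrinsics and any distortion apply to the point x, -y, -z); pixel columns grow to the right and rows downward; lengths in mm; the calibration is good to about 2 mm. A picture is of the moment at which its call begins. There is no depth.
- ctrl.finish_job(): hands the job in; it is judged then, once.
The state is a dict: "clock": time; "qpos": joint angles; "qd": joint speeds; "tau": joint torques, N m; "eef_pos": TCP position; "tool_rot": TCP orientation; "force": force on the tool from outside, world axes, zero at the start; "torque": the same for the moment, N m; "width": finger opening in mm; "gripper_force": force on a finger pad.
Only numpy, scipy, OpenCV 4.12 (cv2) and the standard library are available. Lean on these libraries where they do the work, as an engineer would, in place of code of your own. Each camera call takes 0.05 s, during which the arm holds its last target. There are 200 camera calls.

## Working session

There is one attempt and no reset: what is moved stays moved. The work goes in short steps, Python scripts to look and compute and a shell command to move; the robot and the scene stay as the last step left them, time stands still between calls to the robot, and variables do not carry over. Pictures are saved under pics/ and viewed, at most 10 in all, crops included, and the job is handed in when it is done.

```bash
ls; mkdir -p pics; python3 - <<'E'
from cell import ctrl
import cv2,numpy as np
for n in("scene","top"):
    d=ctrl.get_image(n); cv2.imwrite(f"pics/{n}0.png",d["pixels"][:,:,::-1])
    print(n,{k:d[k] for k in d if k not in("pixels",)})
s=ctrl.read_state(); print(s)
E
```

```text
pics
scene {'fx': 529.3277503004305, 'fy': 529.3277503004305, 'cx': 280.8045853329141, 'cy': 218.43541148421656, 'pose': array([[-7.31611875e-01,  5.22640285e-01, -4.37711316e-01,
        -1.24858564e+02],
       [-6.81470665e-01, -5.43270070e-01,  4.90362481e-01,
         7.83405892e+02],
       [ 1.84877292e-02,  6.57042437e-01,  7.53626858e-01,
         1.22277066e+03],
       [ 0.00000000e+00,  0.00000000e+00,  0.00000000e+00,
         1.00000000e+00]])}
top {'fx': 416.65836014716945, 'fy': 416.65836014716945, 'cx': 279.05428343334603, 'cy': 209.0986317182133, 'pose': array([[-9.35213254e-03,  9.96844600e-01, -7.88250066e-02,
         4.11845738e+02],
       [-9.99933659e-01, -8.79274058e-03,  7.44073706e-03,
         3.27442315e+01],
       [ 6.72417072e-03,  7.88893641e-02,  9.96860699e-01,
         1.44176307e+03],
       [ 0.00000000e+00,  0.00000000e+00,  0.00000000e+00,
         1.00000000e+00]])}
{'clock': 0.1, 'qpos': array([ 1.15221111,  0.62925594,  0.03845715,  1.51826376, -0.02695808,
        0.99630918, -0.0200122 ]), 'qd': array([-7.52407699e-04, -2.88523221e-03, -7.30680145e-04, -3.42902884e-03,
        2.16180667e-04, -2.94564617e-04,  5.54439899e-07]), 'tau': array([ 3.05867237e-03, -5.64529467e+01,  1.23074222e+00, -1.93972188e+01,
        1.14116591e-02,  5.46418931e-03,  2.38348400e-05]), 'eef_pos': array([ 224.39981756, -609.4387855 ,  230.48115439]), 'tool_rot': array([-3.13987561e+00,  5.99133690e-05,  3.52785950e-01]), 'force': array([ 0.67808053,  0.32924016, -0.09134856]), 'torque': array([ 0.07087802, -0.01516532,  0.00605101]), 'gripper_force': 0.0, 'width': 85.39852099602282}
```

View pics/top0.png

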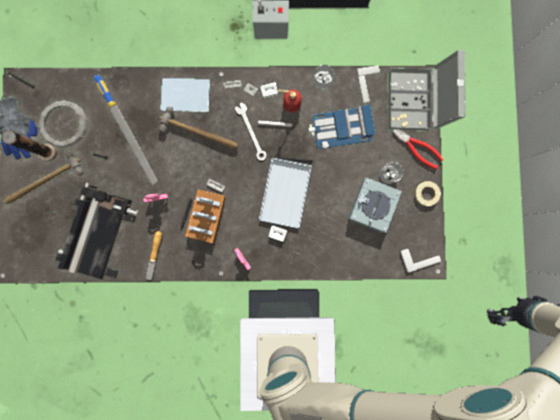

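View pics/scene0.png

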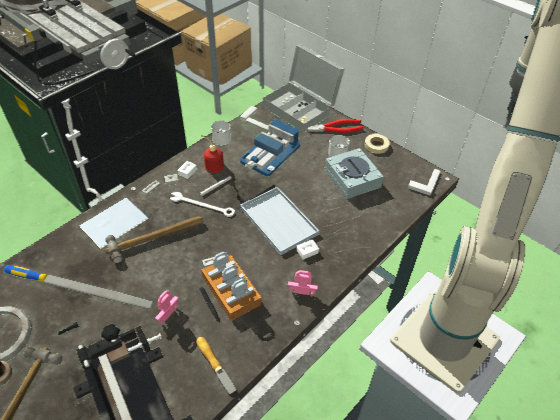

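The top view (up = +x, right = −y) shows the rack at (207,216), the tray at (286,193) and the lock box at (376,208). The pink decoys are at (155,198) and (242,259). Next I'll view upscaled crops.

```bash
cat > h.py <<'E'
from cell import ctrl
import cv2,numpy as np
def shot(n): return ctrl.get_image(n)
def ray(d,u,v):
    p=d["pose"]; r=p[:3,:3]@np.array([(u-d["cx"])/d["fx"],-(v-d["cy"])/d["fy"],-1]); return p[:3,3],r
def onz(d,u,v,z):
    c,r=ray(d,u,v); return c+r*(z-c[2])/r[2]
def proj(d,P):
    p=d["pose"]; q=p[:3,:3].T@(np.asarray(P,float)-p[:3,3]); return np.array([d["cx"]+d["fx"]*q[0]/-q[2],d["cy"]-d["fy"]*q[1]/-q[2]])
def crop(d,u,v,w,h,k): return cv2.resize(d["pixels"][v:v+h,u:u+w,::-1],None,fx=k,fy=k,interpolation=cv2.INTER_CUBIC)
def tri(d1,p1,d2,p2):
    A=[];b=[]
    for d,p in((d1,p1),(d2,p2)):
        c,r=ray(d,*p); r=r/np.linalg.norm(r); M=np.eye(3)-np.outer(r,r); A.append(M); b.append(M@c)
    return np.linalg.solve(sum(A),sum(b))
E
python3 - <<'E'
from h import *
s=shot("scene");t=shot("top")
a=np.hstack([crop(s,195,245,80,75,5),crop(s,320,140,80,75,5)])
b=np.hstack([crop(t,180,180,50,40*1+25,5)[:, :250],crop(t,180,180,50,65,5)[:0+325,:0],crop(t,340,170,70,65,5)[:325],])
b=cv2.copyMakeBorder(b,0,0,0,800-b.shape[1],cv2.BORDER_CONSTANT)
cv2.imwrite("pics/c1.png",np.vstack([a,b])[:600*2]); 
im=np.vstack([a,b]); print(im.shape); cv2.imwrite("pics/c1.png",cv2.resize(im,None,fx=.8,fy=.8))
# orange rack mask, both views; box mask
for n,d in(("s",s),("t",t)):
    hsv=cv2.cvtColor(d["pixels"],cv2.COLOR_RGB2HSV)
    m=cv2.inRange(hsv,(5,120,60),(20,255,255)); 
    k,l,st,c=cv2.connectedComponentsWithStats(m)
    for i in range(1,k):
        if st[i,4]>80: print(n,st[i],c[i])
E
```

```text
(700, 800, 3)
s [118 217  84  31 335] [161.86268657 231.39104478]
s [ 201  255   61   66 1224] [231.65604575 293.52205882]
s [196 337  25  33 182] [208.55494505 353.69230769]
s [  3 359  36  61 258] [ 20.65891473 390.51162791]
t [185 190  40  54 977] [205.48413511 216.42681679]
t [150 231  12  28 176] [155.75       244.65909091]
```

View pics/c1.png

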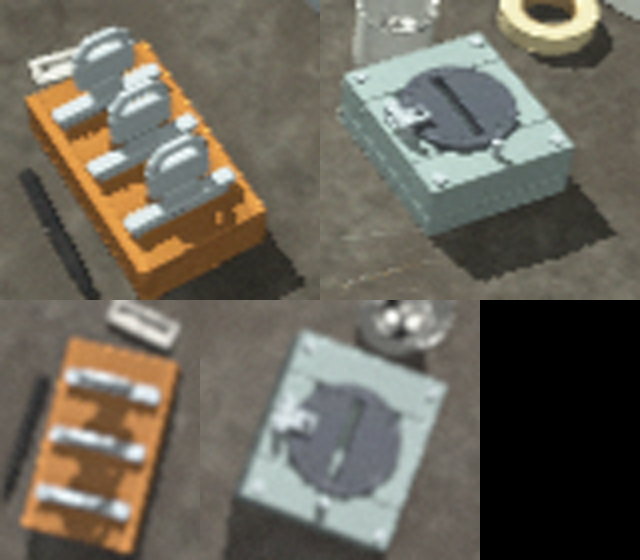

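The scene crop shows three keys standing in the orange rack. The lock slot runs from about scene px (349,159) to (360,174), and the staple sits on the box's world +y side. Next I'll compute positions.

```bash
python3 - <<'E'
from h import *
s=shot("scene");t=shot("top")
def sc(x,y,z): return onz(s,195+x/4,245+y/4,z)[:2]
R=np.array([sc(25,97,38),sc(148,40,38),sc(266,212,38),sc(143,270,38)])
print("rack c",R.mean(0),"edges",[np.linalg.norm(R[i]-R[i-1]).round(1) for i in range(4)]); e=(R[3]-R[0]+R[2]-R[1]);print("rack y-dir",np.degrees(np.arctan2(e[1],e[0])))
def bc(x,y,z): return onz(s,320+(x-320)/4,140+y/4,z)[:2]
B=np.array([bc(344,74,52),bc(478,34,52),bc(574,148,52),bc(436,192,52)])
print("box c",B.mean(0),[np.linalg.norm(B[i]-B[i-1]).round(1) for i in range(4)]); e=(B[0]-B[3]+B[1]-B[2]);print("box x-dir",np.degrees(np.arctan2(e[1],e[0])))
a,b=bc(436,78,56),bc(480,135,56);print("slot",(a+b)/2,np.linalg.norm(a-b),np.degrees(np.arctan2(*(a-b)[::-1])))
def tp(x,y,z): return onz(t,180+x/4,180+(y-300)/4,z)[:2]
R=np.array([tp(70,338,38),tp(180,362,38),tp(133,552,38),tp(22,522,38)])
print("rack top",R.mean(0),[np.linalg.norm(R[i]-R[i-1]).round(1) for i in range(4)]);e=(R[3]-R[0]+R[2]-R[1]);print(np.degrees(np.arctan2(e[1],e[0])))
def tb(x,y,z): return onz(t,340+(x-200)/4,170+(y-300)/4,z)[:2]
B=np.array([tb(303,331,52),tb(447,382,52),tb(385,551,52),tb(240,495,52)])
print("box top",B.mean(0),[np.linalg.norm(B[i]-B[i-1]).round(1) for i in range(4)]);e=(B[0]-B[3]+B[1]-B[2]);print(np.degrees(np.arctan2(e[1],e[0])))
# rotor ellipse
for n,d,(u,v,w,h) in(("s",s,(320,140,70,60)),("t",t,(345,175,60,65))):
    hsv=cv2.cvtColor(d["pixels"],cv2.COLOR_RGB2HSV)[v:v+h,u:u+w]
    big=cv2.resize(hsv,None,fx=6,fy=6,interpolation=cv2.INTER_CUBIC)
    m=cv2.inRange(big,(100,20,40),(135,140,140)); m=cv2.morphologyEx(m,cv2.MORPH_OPEN,np.ones((13,13)))
    cs,_=cv2.findContours(m,0,2); c=cv2.convexHull(max(cs,key=cv2.contourArea)); E=cv2.fitEllipse(c)
    px=(np.array(E[0])+.5)/6-.5+[u,v]; print(n,E,px,onz(d,*px,56))
# tray: top corners in scene z=18
T=np.array([onz(t,*p,18)[:2] for p in((271,158),(312,163),(302,229),(260,222))]);print("tray",T.mean(0),T.round())
T=np.array([onz(s,*p,18)[:2] for p in((279,187),(319,229),(288,253),(241,208))]);print("tray s",T.mean(0),T.round())
E
```

```text
rack c [503.04047144 272.63385832] edges [np.float64(161.4), np.float64(95.0), np.float64(164.2), np.float64(89.7)]
rack y-dir 165.41362595784403
box c [ 532.48210017 -301.16928028] [np.float64(147.9), np.float64(125.6), np.float64(148.1), np.float64(124.5)]
box x-dir -21.62829178634838
slot [ 533.08508112 -301.43490154] 72.03092047713096 -22.981002154652327
rack top [502.48421436 271.01612874] [np.float64(160.1), np.float64(95.5), np.float64(164.7), np.float64(96.7)]
166.00511096212682
box top [ 533.17999418 -302.74919197] [np.float64(148.9), np.float64(128.1), np.float64(152.3), np.float64(129.2)]
-21.982990572914314
s ((224.53880310058594, 161.17465209960938), (119.20946502685547, 134.91676330566406), 120.44647979736328) [357.00646718 166.44577535] [ 527.37657324 -307.54522242   56.        ]
t ((186.3899688720703, 180.4440155029297), (164.63177490234375, 169.147705078125), 141.81912231445312) [375.64832815 204.65733592] [ 533.47242242 -300.78478408   56.        ]
tray [580.44697465  -3.25059932] [[702.  48.]
 [683. -93.]
 [456. -56.]
 [481.  88.]]
tray s [574.17392839  -2.0597643 ] [[670. -94.]
 [465. -49.]
 [471.  81.]
 [692.  53.]]
```

```bash
cat >> h.py <<'E'
from scipy.spatial.transform import Rotation as Ro
def plan(*tg,yaw=None,tilt=0,taxis=None):
    """print turn (deg, tool axes) to level tool at yaw, then shifts in tool axes after that turn for each target"""
    s=ctrl.read_state(); R=Ro.from_euler("xyz",s["tool_rot"]); p=np.array(s["eef_pos"])
    print("t",round(s["clock"],2),"pos",p.round(1),"rpy",np.degrees(s["tool_rot"]).round(2),"F",s["force"].round(1),"T",s["torque"].round(2),"w",round(s["width"],1),"gf",round(s["gripper_force"],1))
    T=R
    if yaw is not None: T=Ro.from_euler("xyz",[180,0,yaw],degrees=True)
    if taxis is not None: T=Ro.from_rotvec(np.array(taxis)*tilt,degrees=True)*T
    print("turn",np.degrees((R.inv()*T).as_rotvec()).round(2))
    for g in tg:
        g=np.array(g,float); d=T.inv().apply(g-p); print("to",g,"shift mm",d.round(1),"len",np.linalg.norm(d).round(1)); p=g
E
python3 - <<'E'
from h import *
plan((480,-300,230),(454,284,230),yaw=75.7)
plan((480,-300,230))
E
```

```text
t 0.3 pos [ 224.6 -609.8  231. ] rpy [-179.96   -0.     20.21] F [0.2 0.8 0.8] T [ 0.02  0.02 -0.03] w 85.7 gf 0.0
turn [-3.000e-02 -2.000e-02 -5.549e+01]
to [ 480. -300.  230.] shift mm [363.3 171.    1. ] len 401.5
to [454. 284. 230.] shift mm [ 559.5 -169.4   -0. ] len 584.6
t 0.3 pos [ 224.6 -609.8  231. ] rpy [-179.96   -0.     20.21] F [0.2 0.8 0.8] T [ 0.02  0.02 -0.03] w 85.7 gf 0.0
turn [0. 0. 0.]
to [ 480. -300.  230.] shift mm [ 346.7 -202.4    1.1] len 401.5
```

```bash

python3 -m handwheel '[[[0,0,-6.94],[0,0,0],0.5],[[0,0,-6.94],[0,0,0],0.5],[[0,0,-6.94],[0,0,0],0.5],[[0,0,-6.94],[0,0,0],0.5],[[0,0,-6.94],[0,0,0],0.5]]'
python3 -m handwheel '[[[0,0,-6.94],[0,0,0],0.5],[[0,0,-6.94],[0,0,0],0.5],[[0,0,-6.94],[0,0,0],0.5],[[0,0,0],[0.033,0.0155,0],0.5],[[0,0,0],[0.033,0.0155,0],0.5]]'
python3 -m handwheel '[[[0,0,0],[0.033,0.0155,0],0.5],[[0,0,0],[0.033,0.0155,0],0.5],[[0,0,0],[0.033,0.0155,0],0.5],[[0,0,0],[0.033,0.0155,0],0.5],[[0,0,0],[0.033,0.0155,0],0.5]]'
python3 -m handwheel '[[[0,0,0],[0.033,0.0155,0],0.5],[[0,0,0],[0.033,0.0155,0],0.5],[[0,0,0],[0.033,0.0155,0],0.5],[[0,0,0],[0.033,0.0155,0],0.5]]'
python3 - <<'E'
from h import *
plan((454,284,230),yaw=75.7)
E
```

```text
clock: 0.72
eef_pos: [224.5, -609.9, 231.3]
tool_rot: [-3.141, 0.0, 0.964]
force: [-1.3, -0.9, -0.5]
width: 42.5
gripper_force: 0.0
clock: 1.13
eef_pos: [268.7, -554.8, 230.8]
tool_rot: [-3.141, 0.001, 1.316]
force: [1.3, -0.0, -0.2]
width: 42.6
gripper_force: 0.0
clock: 1.55
eef_pos: [387.5, -411.5, 231.5]
tool_rot: [3.141, 0.0, 1.321]
force: [-0.5, 0.5, 0.5]
width: 42.6
gripper_force: 0.0
clock: 1.88
eef_pos: [480.2, -298.8, 231.5]
tool_rot: [3.141, 0.0, 1.322]
force: [0.2, -0.6, -0.2]
width: 42.8
gripper_force: 0.0
t 1.88 pos [ 480.2 -298.8  231.5] rpy [1.7999e+02 1.0000e-02 7.5720e+01] F [ 0.2 -0.6 -0.2] T [-0.03 -0.02 -0.01] w 42.8 gf 0.0
turn [0.01 0.01 0.02]
to [454. 284. 230.] shift mm [ 558.3 -169.3    1.5] len 583.4
```

```bash

python3 -m handwheel '[[[0,0,0],[0.0349,-0.0106,0],0.5],[[0,0,0],[0.0349,-0.0106,0],0.5],[[0,0,0],[0.0349,-0.0106,0],0.5],[[0,0,0],[0.0349,-0.0106,0],0.5],[[0,0,0],[0.0349,-0.0106,0],0.5]]' | grep eef
python3 -m handwheel '[[[0,0,0],[0.0349,-0.0106,0],0.5],[[0,0,0],[0.0349,-0.0106,0],0.5],[[0,0,0],[0.0349,-0.0106,0],0.5],[[0,0,0],[0.0349,-0.0106,0],0.5],[[0,0,0],[0.0349,-0.0106,0],0.5]]' | grep eef
python3 -m handwheel '[[[0,0,0],[0.0349,-0.0106,0],0.5],[[0,0,0],[0.0349,-0.0106,0],0.5],[[0,0,0],[0.0349,-0.0106,0],0.5],[[0,0,0],[0.0349,-0.0106,0],0.5],[[0,0,0],[0.0349,-0.0106,0],0.5]]' | grep eef
python3 -m handwheel '[[[0,0,0],[0.0349,-0.0106,0],0.5],[[0,0,0],[0,0,0.03],0.5],[[0,0,0],[0,0,0.03],0.5],[[0,0,0],[0,0,0],0.5]]'
python3 - <<'E'
from h import *
plan((454.4,284.2,62),yaw=75.7)
s=shot("scene");cv2.imwrite("pics/c2.png",np.hstack([crop(s,190,200,100,130,4),crop(shot("top"),170,170,60,80,6.5)[:520]]))
E
```

```text
eef_pos: [470.6, -116.4, 231.4]
eef_pos: [462.3, 65.8, 231.6]
eef_pos: [454.0, 248.1, 231.5]
clock: 3.47
eef_pos: [449.4, 281.2, 167.0]
tool_rot: [-3.136, 0.007, 1.324]
force: [0.0, -1.6, -0.4]
width: 42.8
gripper_force: 0.0
t 3.47 pos [449.4 281.2 167. ] rpy [-179.66    0.4    75.83] F [ 0.  -1.6 -0.4] T [-0.05  0.04 -0.01] w 42.8 gf 0.0
turn [-0.34  0.4   0.13]
to [454.4 284.2  62. ] shift mm [  4.1   4.1 105. ] len 105.1
```

View pics/c2.png

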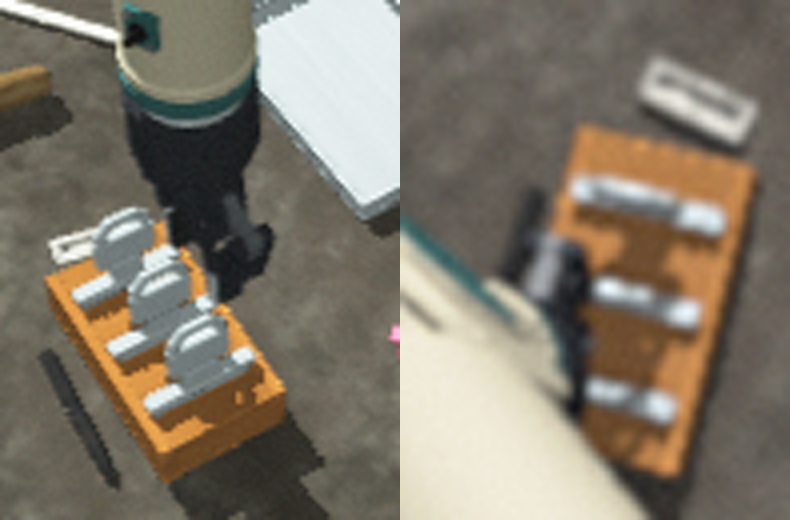

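The scene crop shows the gripper fingertips near full-image px (249,272), and the nearest key's bow near (239,288). I'll check these numerically against projections.

```bash
python3 - <<'E'
from h import *
s=shot("scene");t=shot("top")
for P in ((449,281,167),(449.4,281.2,230),(454.4,284.2,80),(454.4,284.2,112),(502.8,271.8,112),(551,259,112)): print(P,proj(s,P).round(1),proj(t,P).round(1))
a=onz(s,249,272,0); print(a)
E
```

```text
(449, 281, 167) [241.1 267.9] [194.8 230.6]
(449.4, 281.2, 230) [239.9 252.1] [190.5 229.9]
(454.4, 284.2, 80) [240.  287.3] [199.  229.7]
(454.4, 284.2, 112) [239.5 280.2] [197.2 229.4]
(502.8, 271.8, 112) [229.9 266.5] [201.2 214.2]
(551, 259, 112) [220.8 253.4] [205.2 199.2]
[513.57986936 196.10019819   0.        ]
```

```bash

python3 -m handwheel '[[[-0.34,0.4,0.13],[0.0041,0.0041,0],0.5],[[0,0,0],[0,0,0.02],0.5],[[0,0,0],[0,0,0.02],0.5],[[0,0,0],[0,0,0],0.5]]'
python3 - <<'E'
from h import *
plan((454.4,284.2,62),yaw=75.7)
s=shot("scene");p=ctrl.read_state()["eef_pos"];q=proj(s,p);c=crop(s,200,210,75,100,6)
cv2.drawMarker(c,tuple(int(v) for v in ((q-[200,210])*6+3)),(0,0,255),0,12)
cv2.imwrite("pics/c3.png",c);print(q)
E
```

```text
clock: 4.0
eef_pos: [457.5, 284.9, 130.0]
tool_rot: [3.137, -0.005, 1.319]
force: [-1.0, -1.3, 0.2]
width: 42.5
gripper_force: 0.0
t 4.0 pos [457.5 284.9 130. ] rpy [179.74  -0.29  75.55] F [-1.  -1.3  0.2] T [-0.03  0.07 -0.03] w 42.5 gf 0.0
turn [ 0.26 -0.29 -0.15]
to [454.4 284.2  62. ] shift mm [-1.4 -2.8 68. ] len 68.1
[237.91628358 275.32276399]
```

View pics/c3.png

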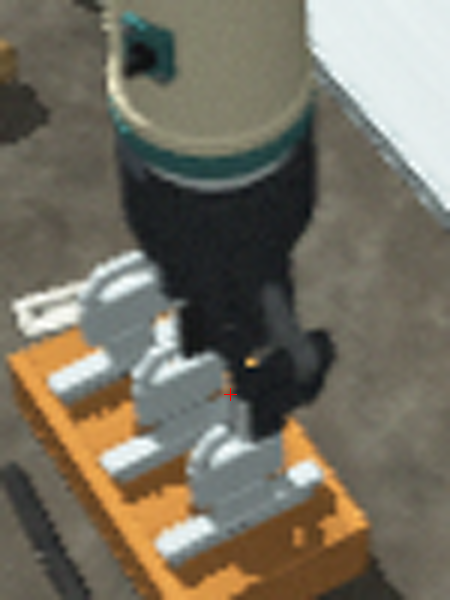

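Fingers straddle the near key: fingertips at crop px (265,415) and about (205,345), marker (230,394) above the bow. Descend and grip.

```bash

python3 -m handwheel '[[[0.2,-0.2,-0.1],[-0.001,-0.002,0.02],0.5],[[0,0,0],[0,0,0.02],0.5],[[0,0,0],[0,0,0.02],0.5],[[0,0,0],[0,0,0.007],0.5],[[0,0,0],[0,0,0],0.5]]'
python3 -m handwheel '[[[0,0,0],[0,0,0],1],[[0,0,0],[0,0,0],1],[[0,0,0],[0,0,0],1],[[0,0,0],[0,0,0],1],[[0,0,0],[0,0,0],1]]'
python3 - <<'E'
from h import *
plan((454.4,284.2,150),yaw=75.7)
E
```

```text
clock: 4.47
eef_pos: [458.5, 286.6, 66.2]
tool_rot: [3.135, -0.006, 1.321]
force: [0.5, -0.6, 1.6]
width: 42.9
gripper_force: 0.3
clock: 4.88
eef_pos: [456.2, 286.4, 65.6]
tool_rot: [3.138, -0.005, 1.321]
force: [-2.3, 0.1, 6.1]
width: 8.8
gripper_force: 58.7
t 4.88 pos [456.2 286.4  65.6] rpy [179.82  -0.27  75.7 ] F [-2.3  0.1  6.1] T [-0.02  0.34 -0.05] w 8.8 gf 58.7
turn [ 0.18 -0.27 -0.  ]
to [454.4 284.2 150. ] shift mm [ -2.5  -1.2 -84.4] len 84.5
```

```bash

python3 -m handwheel '[[[0,0,0],[0,0,-0.015],1],[[0,0,0],[0,0,-0.03],1],[[0,0,0],[0,0,-0.03],1],[[0,0,0],[0,0,-0.03],1],[[0,0,0],[0,0,-0.015],1]]'
python3 -m handwheel '[[[0,0,0],[0,0,0],1],[[0,0,0],[0,0,0],1]]'
python3 - <<'E'
from h import *
plan((480,-120,190),(533,-302,190),yaw=75.7)
s=shot("scene");p=ctrl.read_state()["eef_pos"];q=proj(s,p).astype(int);o=q-[35,20];c=crop(s,o[0],o[1],75,75,8)
cv2.imwrite("pics/c4.png",c);print(q,o)
E
```

```text
clock: 5.3
eef_pos: [456.6, 286.3, 188.0]
tool_rot: [3.136, -0.007, 1.321]
force: [0.8, -0.0, -2.0]
width: 8.8
gripper_force: 58.7
clock: 5.47
eef_pos: [455.8, 285.4, 185.0]
tool_rot: [3.138, -0.005, 1.321]
force: [-0.0, 0.3, -1.9]
width: 8.9
gripper_force: 58.7
t 5.47 pos [455.8 285.4 185. ] rpy [179.79  -0.27  75.69] F [-0.   0.3 -1.9] T [-0.   -0.    0.02] w 8.9 gf 58.7
turn [ 0.21 -0.27 -0.01]
to [ 480. -120.  190.] shift mm [-386.9  123.5   -5. ] len 406.2
to [ 533. -302.  190.] shift mm [-163.3   96.3    0. ] len 189.6
[237 263] [202 243]
```

View pics/c4.png

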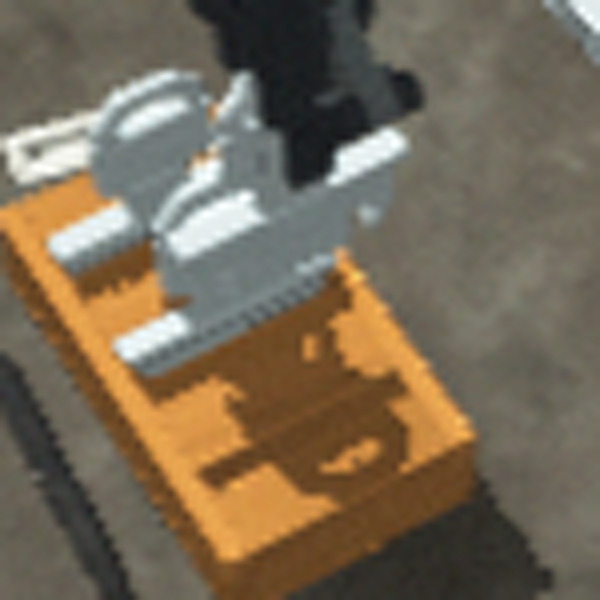

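The lifted key shows a notch with a narrow outer tooth at crop px (370,215), so it is probably key b and not c. I'll carry it to the lock and look again there.

```bash

python3 -m handwheel '[[[0.2,-0.27,0],[-0.0352,0.0112,0],1],[[0,0,0],[-0.0352,0.0112,0],1],[[0,0,0],[-0.0352,0.0112,0],1],[[0,0,0],[-0.0352,0.0112,0],1],[[0,0,0],[-0.0352,0.0112,0],1]]' | grep eef
python3 -m handwheel '[[[0,0,0],[-0.0352,0.0112,0],1],[[0,0,0],[-0.0352,0.0112,0],1],[[0,0,0],[-0.0352,0.0112,0],1],[[0,0,0],[-0.0352,0.0112,0],1],[[0,0,0],[-0.0352,0.0112,0],1]]' | grep eef
python3 -m handwheel '[[[0,0,0],[-0.0352,0.0112,0],1],[[0,0,0],[-0.0272,0.016,0],1],[[0,0,0],[-0.0272,0.016,0],1],[[0,0,0],[-0.0272,0.016,0],1],[[0,0,0],[-0.0272,0.016,0],1]]' | grep eef
python3 -m handwheel '[[[0,0,0],[-0.0272,0.016,0],1],[[0,0,0],[-0.0272,0.016,0],1],[[0,0,6.98],[0,0,0],1],[[0,0,6.98],[0,0,0],1],[[0,0,6.98],[0,0,0],1]]' | grep eef
python3 -m handwheel '[[[0,0,6.98],[0,0,0],1],[[0,0,6.98],[0,0,0],1],[[0,0,6.98],[0,0,0],1],[[0,0,6.98],[0,0,0],1],[[0,0,6.98],[0,0,0],1]]' | grep eef
python3 -m handwheel '[[[0,0,6.98],[0,0,0],1],[[0,0,6.98],[0,0,0],1],[[0,0,6.98],[0,0,0],1],[[0,0,6.98],[0,0,0],1],[[0,0,6.98],[0,0,0],1]]' | grep eef
python3 -m handwheel '[[[0,0,6.98],[0,0,0],1],[[0,0,0],[0,0,0],1],[[0,0,0],[0,0,0],1]]'
python3 - <<'E'
from h import *
plan((533,-302,130),yaw=-22)
s=shot("scene");t=shot("top");p=ctrl.read_state()["eef_pos"];q=proj(s,p).astype(int);o=q-[40,25];c=crop(s,o[0],o[1],80,80,5)
q2=proj(t,p).astype(int);o2=q2-[40,40];cv2.imwrite("pics/c5.png",np.hstack([c,crop(t,o2[0],o2[1],80,80,5)]));print(q,o,q2,o2)
E
```

```text
eef_pos: [464.9, 99.1, 182.7]
eef_pos: [475.7, -85.0, 182.9]
eef_pos: [513.3, -242.7, 182.5]
eef_pos: [530.5, -302.3, 181.9]
eef_pos: [530.8, -301.5, 182.2]
eef_pos: [530.8, -301.4, 182.3]
clock: 8.27
eef_pos: [531.2, -301.4, 182.9]
tool_rot: [3.14, 0.004, -0.381]
force: [-0.9, 0.5, -1.2]
width: 8.9
gripper_force: 58.8
t 8.27 pos [ 531.2 -301.4  182.9] rpy [179.9    0.24 -21.81] F [-0.9  0.5 -1.2] T [ 0.01 -0.02  0.02] w 8.9 gf 58.8
turn [0.1  0.24 0.19]
to [ 533. -302.  130.] shift mm [ 1.9 -0.1 52.9] len 52.9
[360 135] [320 110] [385 201] [345 161]
```

View pics/c5.png

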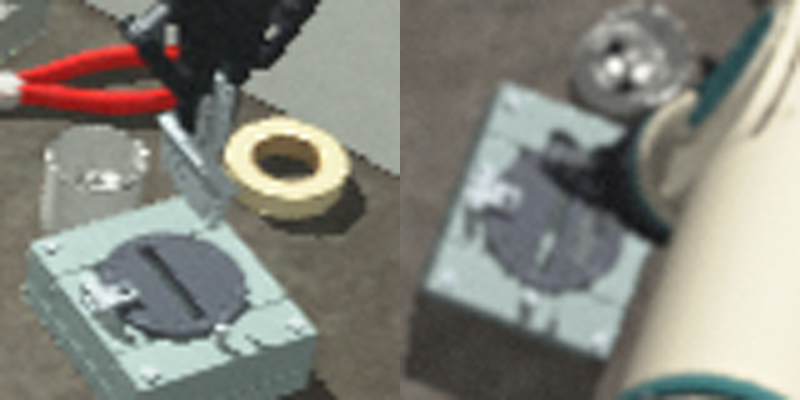

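```bash
python3 - <<'E'
from h import *
s=shot("scene"); st=ctrl.read_state();p=np.array(st["eef_pos"]);print(p)
R=Ro.from_euler("xyz",st["tool_rot"])
zt=p[2]-57.6
c=crop(s,340,120,45,40,14)
for x,z in((-40,41),(40,41),(-40,35),(40,35),(-35,35),(35,35),(-35,6),(35,6),(0,0)):
    P=p+R.apply([x,0,0]);P[2]=zt+z
    u=proj(s,P); print(x,z,u.round(1)); cv2.drawMarker(c,tuple(int(v) for v in ((u-[340,120]+.5)*14)),(0,0,255),0,10)
cv2.imwrite("pics/c6.png",c)
E
```

```text
[ 531.73287439 -301.86386981  183.89168324]
-40 41 [366.2 148. ]
40 41 [352.7 132.3]
-40 35 [365.9 149.5]
40 35 [352.5 133.8]
-35 35 [365.  148.5]
35 35 [353.3 134.7]
-35 6 [363.7 155.7]
35 6 [352.2 141.9]
0 0 [357.6 150.2]
```

View pics/c6.png

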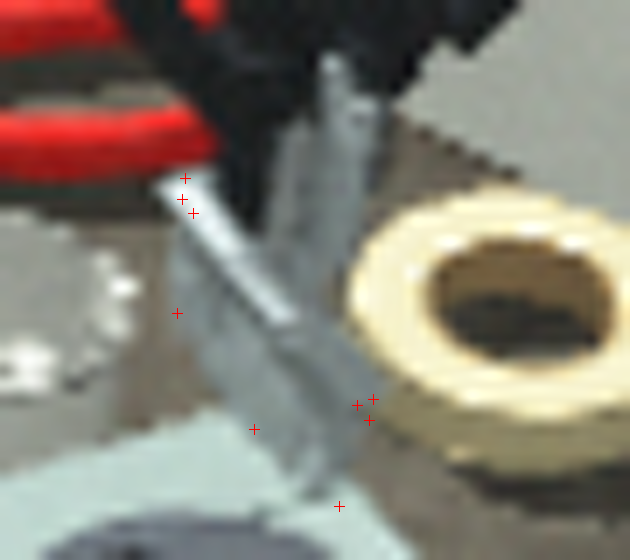

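The projected outline (red crosses) agrees with the shoulder-bar ends at crop px (180,180) and (375,390) within about 1 mm. I'll lower it to just above the keyway.

```bash

python3 -m handwheel '[[[0,0,0.2],[0.001,0,0.02],1],[[0,0,0],[0,0,0.02],1],[[0,0,0],[0,0,0.02],1],[[0,0,0],[0,0,0],1],[[0,0,0],[0,0,0],1]]'
python3 - <<'E'
from h import *
plan((532.6,-301.6,100),yaw=-22.2)
E
```

```text
clock: 8.83
eef_pos: [532.1, -302.2, 123.8]
tool_rot: [3.141, 0.003, -0.387]
force: [0.0, -0.3, -2.2]
width: 8.9
gripper_force: 58.8
t 8.83 pos [ 532.1 -302.2  123.8] rpy [179.95   0.19 -22.18] F [ 0.  -0.3 -2.2] T [-0.07 -0.03  0.  ] w 8.9 gf 58.8
turn [0.05 0.19 0.02]
to [ 532.6 -301.6  100. ] shift mm [ 0.2 -0.8 23.8] len 23.9
```

```bash

python3 -m handwheel '[[[0,0.15,0],[0,-0.0006,0.005],1],[[0,0,0],[0,0,0.004],1],[[0,0,0],[0,0,0.004],1],[[0,0,0],[0,0,0.004],1],[[0,0,0],[0,0,0],1]]'
python3 -m handwheel '[[[0,0,0],[0,0,0.004],1],[[0,0,0],[0,0,0],1]]'
python3 - <<'E'
from h import *
plan((532.6,-301.6,79),yaw=-22.2)
E
```

```text
clock: 9.25
eef_pos: [532.8, -301.8, 107.1]
tool_rot: [3.14, -0.001, -0.388]
force: [0.3, 0.2, -1.9]
width: 9.2
gripper_force: 58.8
clock: 9.42
eef_pos: [533.0, -301.8, 103.1]
tool_rot: [3.14, -0.001, -0.388]
force: [-0.2, 0.4, -1.3]
width: 8.8
gripper_force: 58.8
t 9.42 pos [ 533.  -301.8  103.1] rpy [ 1.7993e+02 -7.0000e-02 -2.2210e+01] F [-0.2  0.4 -1.3] T [-0.01 -0.04  0.07] w 8.8 gf 58.8
turn [ 0.07 -0.07 -0.01]
to [ 532.6 -301.6   79. ] shift mm [-0.4 -0.1 24.1] len 24.1
```

No force at 103, below the contact height of 113.6, so the key is in the slot. Continue until it seats.

```bash

python3 -m handwheel '[[[0,0,0],[0,0,0.005],1],[[0,0,0],[0,0,0.005],1],[[0,0,0],[0,0,0.005],1],[[0,0,0],[0,0,0],1]]'
python3 -m handwheel '[[[0,0,0],[0,0,0.004],1],[[0,0,0],[0,0,0.003],1],[[0,0,0],[0,0,0],1]]'
python3 -m handwheel '[[[0,0,0],[0,0,0.002],1],[[0,0,0],[0,0,0],1]]'
python3 - <<'E'
from h import *
plan((532.6,-301.6,79),yaw=-22.2)
E
```

```text
clock: 9.75
eef_pos: [532.4, -301.6, 87.3]
tool_rot: [3.14, 0.0, -0.388]
force: [-0.4, 0.9, -2.2]
width: 8.8
gripper_force: 58.8
clock: 10.0
eef_pos: [532.8, -301.8, 80.9]
tool_rot: [3.14, -0.001, -0.388]
force: [0.5, 0.1, -1.5]
width: 9.3
gripper_force: 58.8
clock: 10.17
eef_pos: [533.1, -302.0, 79.4]
tool_rot: [3.14, -0.002, -0.388]
force: [-0.1, 0.1, -1.6]
width: 9.2
gripper_force: 58.8
t 10.17 pos [ 533.1 -302.    79.4] rpy [ 1.7992e+02 -9.0000e-02 -2.2220e+01] F [-0.1  0.1 -1.6] T [ 0.04  0.01 -0.05] w 9.2 gf 58.8
turn [ 0.08 -0.09 -0.02]
to [ 532.6 -301.6   79. ] shift mm [-0.6 -0.2  0.4] len 0.8
```

```bash

python3 -m handwheel '[[[0,0,0],[0,0,0.001],1],[[0,0,-4],[0,0,0],1],[[0,0,-4],[0,0,0],1],[[0,0,-4],[0,0,0],1],[[0,0,0],[0,0,0],1]]'
python3 - <<'E'
from h import *
plan()
E
python3 -m handwheel '[[[0,0,-4],[0,0,0],1],[[0,0,-4],[0,0,0],1],[[0,0,0],[0,0,0],1]]'
python3 - <<'E'
from h import *
plan()
E
```

```text
clock: 10.58
eef_pos: [533.5, -301.8, 78.8]
tool_rot: [3.14, -0.002, -0.176]
force: [-0.4, 0.6, -1.8]
width: 9.6
gripper_force: 58.9
t 10.58 pos [ 533.5 -301.8   78.8] rpy [ 1.7993e+02 -1.2000e-01 -1.0110e+01] F [-0.4  0.6 -1.8] T [ 0.05 -0.09  0.03] w 9.6 gf 58.9
turn [0. 0. 0.]
clock: 10.83
eef_pos: [533.5, -301.9, 78.8]
tool_rot: [3.14, -0.002, -0.039]
force: [-0.3, 0.2, -1.5]
width: 9.1
gripper_force: 58.9
t 10.83 pos [ 533.5 -301.9   78.8] rpy [ 1.7991e+02 -1.1000e-01 -2.2100e+00] F [-0.3  0.2 -1.5] T [ 0.1  -0.06  0.03] w 9.1 gf 58.9
turn [0. 0. 0.]
```

```bash

python3 -m handwheel '[[[0,0,-4],[0,0,0],1],[[0,0,-4],[0,0,0],1],[[0,0,0],[0,0,0],1]]'
python3 - <<'E'
from h import *
plan()
E
python3 -m handwheel '[[[0,0,-4],[0,0,0],1],[[0,0,0],[0,0,0],1]]'
python3 - <<'E'
from h import *
plan()
E
```

```text
clock: 11.08
eef_pos: [533.5, -301.8, 78.8]
tool_rot: [3.14, -0.002, 0.1]
force: [0.6, 0.9, -0.7]
width: 8.8
gripper_force: 59.0
t 11.08 pos [ 533.5 -301.8   78.8] rpy [ 1.799e+02 -1.000e-01  5.720e+00] F [ 0.6  0.9 -0.7] T [ 0.2  -0.13  0.04] w 8.8 gf 59.0
turn [0. 0. 0.]
clock: 11.25
eef_pos: [533.4, -301.9, 78.8]
tool_rot: [3.14, -0.001, 0.169]
force: [-0.0, 1.4, -0.4]
width: 8.8
gripper_force: 59.1
t 11.25 pos [ 533.4 -301.9   78.8] rpy [ 1.7989e+02 -7.0000e-02  9.6700e+00] F [-0.   1.4 -0.4] T [ 0.17 -0.11  0.01] w 8.8 gf 59.1
turn [0. 0. 0.]
```

```bash

python3 -m handwheel '[[[0,0,-5],[0,0,0],1],[[0,0,-5],[0,0,0],1],[[0,0,0],[0,0,0],1]]' | grep rot
python3 - <<'E'
from h import *
plan()
E
python3 -m handwheel '[[[0,0,-5],[0,0,0],1],[[0,0,-5],[0,0,0],1],[[0,0,0],[0,0,0],1]]' |grep rot
python3 - <<'E'
from h import *
plan()
E
python3 -m handwheel '[[[0,0,-5],[0,0,0],1],[[0,0,-5],[0,0,0],1],[[0,0,0],[0,0,0],1]]' |grep rot
python3 - <<'E'
from h import *
plan()
E
```

```text
tool_rot: [3.14, -0.001, 0.343]
t 11.5 pos [ 533.3 -302.    78.8] rpy [ 1.7988e+02 -5.0000e-02  1.9680e+01] F [0.1 1.5 0.7] T [ 0.24 -0.12  0.03] w 8.9 gf 59.1
turn [0. 0. 0.]
tool_rot: [3.139, -0.0, 0.517]
t 11.75 pos [ 533.2 -302.1   78.7] rpy [ 1.7988e+02 -2.0000e-02  2.9610e+01] F [0.3 1.  1.1] T [ 0.29 -0.09 -0.  ] w 8.9 gf 59.2
turn [0. 0. 0.]
tool_rot: [3.139, 0.0, 0.691]
t 12.0 pos [ 533.2 -302.2   78.7] rpy [1.7987e+02 1.0000e-02 3.9570e+01] F [ 0.7 -0.   1.4] T [ 0.38 -0.06  0.04] w 9.0 gf 59.2
turn [0. 0. 0.]
```

```bash

python3 -m handwheel '[[[0,0,-5],[0,0,0],1],[[0,0,-5],[0,0,0],1],[[0,0,-4],[0,0,0],1],[[0,0,0],[0,0,0],1]]' | grep rot
python3 - <<'E'
from h import *
plan()
E
for i in 1; do :; done
python3 -m handwheel '[[[0,0,-3],[0,0,0],1],[[0,0,-3],[0,0,0],1],[[0,0,0],[0,0,0],1]]' |grep rot
python3 - <<'E'
from h import *
plan()
E
python3 -m handwheel '[[[0,0,-3],[0,0,0],1],[[0,0,0],[0,0,0],1]]' |grep rot
python3 - <<'E'
from h import *
plan()
E
```

```text
tool_rot: [3.139, 0.001, 0.934]
t 12.33 pos [ 533.3 -302.4   78.8] rpy [1.7985e+02 4.0000e-02 5.3510e+01] F [ 0.1 -0.5  1.8] T [ 0.16 -0.16 -0.05] w 9.0 gf 59.2
turn [0. 0. 0.]
tool_rot: [3.139, 0.001, 1.037]
t 12.58 pos [ 533.6 -302.5   78.8] rpy [1.7982e+02 4.0000e-02 5.9420e+01] F [ 1.4 -0.2  1. ] T [ 0.12 -0.41 -0.31] w 9.1 gf 59.2
turn [0. 0. 0.]
tool_rot: [3.139, 0.0, 1.087]
t 12.75 pos [ 533.6 -302.5   78.9] rpy [1.7983e+02 1.0000e-02 6.2260e+01] F [ 1. -0.  0.] T [ 0.38 -0.48 -1.38] w 9.2 gf 74.0
turn [0. 0. 0.]
```

The torque rise to 1.4 N m marks the stop, after an 84° turn. Back off within the play and draw the key out.

```bash

python3 -m handwheel '[[[0,0,3],[0,0,0],1],[[0,0,2.5],[0,0,0],1],[[0,0,0],[0,0,-0.006],1],[[0,0,0],[0,0,-0.008],1],[[0,0,0],[0,0,0],1]]'
python3 - <<'E'
from h import *
plan()
E
python3 -m handwheel '[[[0,0,0],[0,0,-0.01],1],[[0,0,0],[0,0,-0.02],1],[[0,0,0],[0,0,-0.03],1],[[0,0,0],[0,0,-0.03],1],[[0,0,0],[0,0,-0.01],1]]'
python3 -m handwheel '[[[0,0,0],[0,0,0],1],[[0,0,0],[0,0,0],1]]' | grep eef
python3 - <<'E'
from h import *
plan((480,-120,200),(577,-2,200),yaw=75.7)
s=shot("scene");cv2.imwrite("pics/c7.png",np.hstack([crop(s,310,90,95,110,5),crop(s,195,245,65,88,6.25)]))
E
```

```text
clock: 13.17
eef_pos: [533.6, -302.5, 94.1]
tool_rot: [3.138, 0.001, 0.999]
force: [-0.9, 0.5, -1.2]
width: 8.9
gripper_force: 58.9
t 13.17 pos [ 533.6 -302.5   94.1] rpy [1.798e+02 9.000e-02 5.726e+01] F [-0.9  0.5 -1.2] T [ 0.06 -0.    0.03] w 8.9 gf 58.9
turn [0. 0. 0.]
clock: 13.58
eef_pos: [534.7, -302.5, 197.3]
tool_rot: [3.134, 0.0, 1.0]
force: [0.5, -0.3, -1.3]
width: 9.0
gripper_force: 59.1
eef_pos: [532.4, -301.8, 192.5]
t 13.75 pos [ 532.4 -301.8  192.5] rpy [1.7991e+02 8.0000e-02 5.7270e+01] F [ 0.4 -0.1 -1.5] T [ 0.03  0.01 -0.04] w 8.6 gf 59.1
turn [  0.07   0.09 -18.43]
to [ 480. -120.  200.] shift mm [163.2 -95.7  -7.5] len 189.3
to [577.  -2. 200.] shift mm [138.3  64.8   0. ] len 152.8
```

View pics/c7.png

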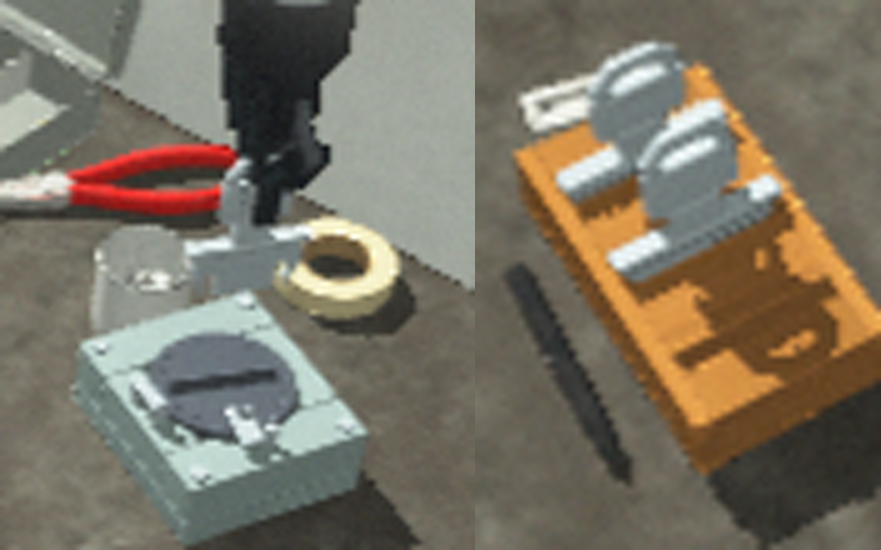

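The picture shows the slot at crop px (170,385)–(275,378) and the tongue swung clear of the staple, so the latch is open. The other two keys stand in the rack and the key is out. Next, carry it over the tray and tilt it with the tip outward.

```bash

python3 -m handwheel '[[[0,0,-5.55],[0,0,0],1],[[0,0,-5.55],[0,0,0],1],[[0,0,-5.55],[0,0,0],1],[[0,0,-5.55],[0,0,0],1],[[0,0,0],[0.0337,-0.0012,0],1]]' | grep eef
python3 -m handwheel '[[[0,0,0],[0.0337,-0.0012,0],1],[[0,0,0],[0.0337,-0.0012,0],1],[[0,0,0],[0.0337,-0.0012,0],1],[[0,0,0],[0.0337,-0.0012,0],1]]' | grep eef
python3 -m handwheel '[[[0,0,0],[0.0337,-0.0012,0],1],[[0,0,0],[0.0337,-0.0012,0],1],[[0,0,0],[0.0337,-0.0012,0],1],[[0,0,0],[0.0337,-0.0012,0],1],[[0,0,0],[0,0,0],1]]' | grep eef
python3 -m handwheel '[[[-6.9,0,0],[0,0,0],1],[[-6.9,0,0],[0,0,0],1],[[-6.9,0,0],[0,0,0],1],[[-6.9,0,0],[0,0,0],1],[[0,0,0],[0,0,0],1]]'
python3 -m handwheel '[[[-6.9,0,0],[0,0,0],1],[[-6.9,0,0],[0,0,0],1],[[-6.9,0,0],[0,0,0],1],[[-6.9,0,0],[0,0,0],1],[[0,0,0],[0,0,0],1]]'
python3 - <<'E'
from h import *
plan((582,-3,42))
print(ctrl.read_state()["qpos"].round(2)); print(Ro.from_euler("xyz",ctrl.read_state()["tool_rot"]).as_matrix().round(3))
E
```

```text
eef_pos: [534.2, -276.8, 189.5]
eef_pos: [556.3, -133.4, 190.1]
eef_pos: [577.2, 8.6, 190.6]
clock: 15.38
eef_pos: [573.8, -8.4, 188.8]
tool_rot: [2.766, 0.025, 1.381]
force: [-0.6, 0.5, -2.0]
width: 9.0
gripper_force: 59.2
clock: 15.8
eef_pos: [576.0, -31.8, 188.8]
tool_rot: [2.651, 0.081, 1.346]
force: [-0.3, -0.1, -1.5]
width: 9.1
gripper_force: 59.2
t 15.8 pos [576.  -31.8 188.8] rpy [151.9    4.62  77.15] F [-0.3 -0.1 -1.5] T [ 0.25  0.63 -0.01] w 9.1 gf 59.2
turn [0. 0. 0.]
to [582.  -3.  42.] shift mm [ 41.1 -68.3 126.7] len 149.7
[-0.06  0.46 -0.1   2.21  1.47  0.28 -1.75]
[[ 0.222  0.868  0.443]
 [ 0.972 -0.159 -0.174]
 [-0.081  0.469 -0.879]]
```

The outward tilt hits a wrist limit (q6 = 0.28). I'll go back to level and tilt inward instead, where q6 has room.

```bash

python3 -m handwheel '[[[6.9,0,0],[0,0,0],1],[[6.9,0,0],[0,0,0],1],[[6.9,0,0],[0,0,0],1],[[6.9,0,0],[0,0,0],1],[[0,0,0],[0,0,0],1]]'
python3 - <<'E'
from h import *
plan((577,-3,190),yaw=79.5)
print(ctrl.read_state()["qpos"].round(2))
E
```

```text
clock: 16.22
eef_pos: [588.5, -46.9, 192.4]
tool_rot: [2.847, 0.11, 1.318]
force: [3.0, -0.9, -0.9]
width: 9.1
gripper_force: 59.4
t 16.22 pos [588.5 -46.9 192.4] rpy [163.14   6.31  75.49] F [ 3.  -0.9 -0.9] T [0.21 0.15 0.03] w 9.1 gf 59.4
turn [16.61  6.85 -3.05]
to [577.  -3. 190.] shift mm [ 41.1 -19.4   2.4] len 45.5
[ 0.16  0.51 -0.35  1.98  0.77  0.56 -1.  ]
```

```bash

python3 -m handwheel '[[[5.6,2.3,-1],[0,0,0],1],[[5.6,2.3,-1],[0,0,0],1],[[5.5,2.3,-1],[0,0,0],1],[[0,0,0],[0,0,0],1],[[0,0,0],[0,0,0],1]]'
python3 - <<'E'
from h import *
plan((577,-3,190),yaw=79.5)
print(ctrl.read_state()["qpos"].round(2))
E
```

```text
clock: 16.63
eef_pos: [585.7, -48.7, 190.2]
tool_rot: [3.132, 0.011, 1.384]
force: [-0.4, 0.4, -2.1]
width: 9.2
gripper_force: 59.4
t 16.63 pos [585.7 -48.7 190.2] rpy [179.48   0.61  79.3 ] F [-0.4  0.4 -2.1] T [-0.01  0.02  0.01] w 9.2 gf 59.4
turn [ 0.52  0.61 -0.19]
to [577.  -3. 190.] shift mm [ 43.4 -16.9   0.2] len 46.5
[ 0.39  0.64 -0.58  1.74  0.45  0.89 -0.57]
```

```bash

python3 -m handwheel '[[[0,0,0],[0.022,-0.0085,0],1],[[0,0,0],[0.022,-0.0085,0],1],[[6.9,0,0],[0,0,0],1],[[6.9,0,0],[0,0,0],1],[[6.9,0,0],[0,0,0],1]]' | grep eef
python3 -m handwheel '[[[6.9,0,0],[0,0,0],1],[[6.9,0,0],[0,0,0],1],[[6.9,0,0],[0,0,0],1],[[6.9,0,0],[0,0,0],1],[[0,0,0],[0,0,0],1]]'
python3 - <<'E'
from h import *
plan((577,-3,60))
s=ctrl.read_state();print(s["qpos"].round(2)); print(Ro.from_euler("xyz",s["tool_rot"]).as_matrix().round(3))
E
```

```text
eef_pos: [575.5, 1.0, 192.3]
clock: 17.47
eef_pos: [575.2, 0.2, 181.4]
tool_rot: [-2.295, 0.017, 1.389]
force: [-0.9, -1.1, -5.8]
width: 9.3
gripper_force: 59.6
t 17.47 pos [5.752e+02 2.000e-01 1.814e+02] rpy [-131.48    0.97   79.61] F [-0.9 -1.1 -5.8] T [-0.24 -1.16  0.04] w 9.3 gf 59.6
turn [0. 0. 0.]
to [577.  -3.  60.] shift mm [-0.7 92.6 78.7] len 121.5
[ 0.22  1.14 -0.55  0.95  0.2   1.95 -0.45]
[[ 0.18   0.649 -0.739]
 [ 0.983 -0.132  0.124]
 [-0.017 -0.749 -0.662]]
```

```bash

python3 -m handwheel '[[[0,0,0],[0.0006,0.0225,0.0199],1],[[0,0,0],[0.0006,0.0225,0.0199],1],[[0,0,0],[0.0006,0.0225,0.0199],1],[[0,0,0],[0.0006,0.0075,0.0066],1],[[0,0,0],[0,0,0],1]]'
python3 - <<'E'
from h import *
plan((573,-2,60),(573,-2,45))
s=ctrl.read_state();print(s["qpos"].round(2)); print(Ro.from_euler("xyz",s["tool_rot"]).as_matrix().round(3))
E
```

```text
clock: 17.88
eef_pos: [576.3, 1.0, 89.4]
tool_rot: [-2.306, 0.014, 1.391]
force: [-1.0, -0.7, -1.8]
width: 9.1
gripper_force: 59.6
t 17.88 pos [576.3   1.   89.4] rpy [-132.12    0.79   79.7 ] F [-1.  -0.7 -1.8] T [-0.15 -0.93  0.03] w 9.1 gf 59.6
turn [0. 0. 0.]
to [573.  -2.  60.] shift mm [-3.1 20.  21.8] len 29.8
to [573.  -2.  45.] shift mm [ 0.2 11.1 10.1] len 15.0
[ 0.22  1.24 -0.54  0.98  0.24  1.82 -0.43]
[[ 0.179  0.658 -0.731]
 [ 0.984 -0.13   0.124]
 [-0.014 -0.742 -0.671]]
```

```bash

python3 -m handwheel '[[[0,0,0],[-0.0015,0.01,0.0109],1],[[0,0,0],[-0.0015,0.01,0.0109],1],[[6,0,0],[0,0,0],1],[[2,0,0],[0,0,0],1],[[0,0,0],[0,0,0],1]]'
python3 - <<'E'
from h import *
plan((574,-2,42),(574,-2,38))
s=ctrl.read_state();print(s["qpos"].round(2)); M=Ro.from_euler("xyz",s["tool_rot"]).as_matrix();print((np.array(s["eef_pos"])+57.6*M[:,2]).round(1))
E
```

```text
clock: 18.3
eef_pos: [574.1, -2.8, 58.9]
tool_rot: [-2.165, 0.013, 1.388]
force: [0.9, 0.1, -1.4]
width: 9.0
gripper_force: 59.5
t 18.3 pos [574.1  -2.8  58.9] rpy [-124.05    0.74   79.52] F [ 0.9  0.1 -1.4] T [-0.22 -1.21  0.03] w 9.0 gf 59.5
turn [0. 0. 0.]
to [574.  -2.  42.] shift mm [ 1.  13.8  9.6] len 16.9
to [574.  -2.  38.] shift mm [0.1 3.3 2.2] len 4.0
[ 0.18  1.37 -0.49  0.82  0.2   1.97 -0.39]
[527.1   5.5  26.6]
```

```bash

python3 -m handwheel '[[[0,0,0],[0,0.0074,0.005],1],[[0,0,0],[0,0.0041,0.0028],1],[[0,0,0],[0,0.0025,0.0017],1],[[0,0,0],[0,0,0],1]]'
python3 - <<'E'
from h import *
plan()
E
python3 -m handwheel '[[[0,0,0],[0,0.0016,0.0011],1],[[0,0,0],[0,0,0],1]]' | grep -E 'eef|force'
python3 - <<'E'
from h import *
plan()
s=ctrl.read_state();print(s["qpos"].round(2)); M=Ro.from_euler("xyz",s["tool_rot"]).as_matrix();print((np.array(s["eef_pos"])+57.6*M[:,2]).round(1))
E
```

```text
clock: 18.63
eef_pos: [574.7, -3.1, 44.6]
tool_rot: [-2.169, 0.011, 1.388]
force: [-0.4, -0.2, -0.8]
width: 9.2
gripper_force: 59.5
t 18.63 pos [574.7  -3.1  44.6] rpy [-124.25    0.65   79.53] F [-0.4 -0.2 -0.8] T [-0.21 -1.05 -0.03] w 9.2 gf 59.5
turn [0. 0. 0.]
eef_pos: [574.9, -3.0, 43.0]
force: [-0.4, -0.2, -1.8]
gripper_force: 59.5
t 18.8 pos [574.9  -3.   43. ] rpy [-124.26    0.64   79.52] F [-0.4 -0.2 -1.8] T [-0.19 -1.18  0.01] w 9.0 gf 59.5
turn [0. 0. 0.]
[ 0.18  1.39 -0.49  0.81  0.21  1.96 -0.38]
[528.1   5.3  10.6]
```

```bash

python3 -m handwheel '[[[0,0,0],[0,0.0025,0.0017],1],[[0,0,0],[0,0.0012,0.0008],1],[[0,0,0],[0,0,0],1]]'
python3 -m handwheel '[[[0,0,0],[0,0,0],0.65],[[0,0,0],[0,0,0],0.65],[[0,0,0],[0,0,0],0.65],[[0,0,0],[0,0,0],0.65]]'
python3 - <<'E'
from h import *
plan()
E
```

```text
clock: 19.05
eef_pos: [574.6, -3.0, 37.9]
tool_rot: [-2.168, 0.011, 1.388]
force: [0.7, 0.5, -1.3]
width: 9.2
gripper_force: 59.5
clock: 19.38
eef_pos: [574.8, -2.9, 38.4]
tool_rot: [-2.168, 0.011, 1.388]
force: [0.3, -0.3, -0.7]
width: 29.8
gripper_force: 0.3
t 19.38 pos [574.8  -2.9  38.4] rpy [-124.2     0.63   79.53] F [ 0.3 -0.3 -0.7] T [-0.14 -0.97  0.03] w 29.8 gf 0.3
turn [0. 0. 0.]
```

```bash

python3 -m handwheel '[[[0,0,0],[0,0,-0.035],0.65],[[0,0,0],[0,0,-0.035],0.65],[[0,0,0],[0,0,-0.02],0.65]]'
python3 - <<'E'
from h import *
plan()
print(ctrl.read_state()["qpos"].round(2))
E
```

```text
clock: 19.63
eef_pos: [590.4, -10.2, 60.8]
tool_rot: [-2.185, 0.017, 1.381]
force: [-0.6, -0.8, -0.3]
width: 29.7
gripper_force: 0.3
t 19.63 pos [590.4 -10.2  60.8] rpy [-125.17    0.99   79.14] F [-0.6 -0.8 -0.3] T [-0.11 -0.97  0.05] w 29.7 gf 0.3
turn [0. 0. 0.]
[ 0.06  1.35 -0.07  0.76 -0.08  1.98 -0.18]
```

```bash

python3 -m handwheel '[[[-6.9,0,0],[0,0,-0.01],0.65],[[-6.9,0,0],[0,0,-0.025],0.65],[[0,0,0],[0,0,-0.03],0.65],[[0,0,0],[0,0,-0.02],0.65],[[0,0,0],[0,0,0],0.65]]'
python3 - <<'E'
from h import *
plan()
print(ctrl.read_state()["qpos"].round(2))
E
```

```text
clock: 20.05
eef_pos: [651.8, -19.8, 125.1]
tool_rot: [-2.432, 0.011, 1.381]
force: [1.3, 0.3, -0.6]
width: 29.9
gripper_force: 0.0
t 20.05 pos [651.8 -19.8 125.1] rpy [-139.35    0.65   79.11] F [ 1.3  0.3 -0.6] T [-0.11 -0.73  0.02] w 29.9 gf 0.0
turn [0. 0. 0.]
[ 0.06  1.21 -0.07  0.74 -0.05  1.89 -0.18]
```

Clear of the key. Raise the hand, level it, and look at the whole scene.

```bash

python3 -m handwheel '[[[-6.9,0,0],[0,-0.02,-0.03],0.65],[[-6.9,0,0],[0,-0.02,-0.03],0.65],[[-6.9,0,0],[0,-0.02,-0.03],0.65],[[-6.9,0,0],[0,0,-0.03],0.65],[[-6.9,0,0],[0,0,-0.02],0.65]]' | grep -E "eef|rot"
python3 -m handwheel '[[[-4,0,0],[-0.04,0,0],0.65],[[0,0,0],[-0.04,0,0],0.65],[[0,0,0],[-0.04,0,0],0.65],[[0,0,0],[-0.04,0,0],0.65],[[0,0,0],[-0.04,0,0],0.65]]'| grep -E "eef|rot"
python3 -m handwheel '[[[0,0,0],[0,0,0],0.65],[[0,0,0],[0,0,0],0.65],[[0,0,0],[0,0,0],0.65]]'| grep -E "eef|rot"
python3 - <<'E'
from h import *
plan()
s=shot("scene");t=shot("top");cv2.imwrite("pics/c8.png",np.hstack([crop(s,190,175,140,150,4)[:600,:560],cv2.resize(crop(t,250,140,70,100,4),(240,343))[:, :240] if 0 else cv2.copyMakeBorder(cv2.resize(crop(t,250,140,70,100,1),(240,343),interpolation=cv2.INTER_CUBIC),0,257,0,0,cv2.BORDER_CONSTANT)]))
E
```

```text
eef_pos: [666.7, -20.5, 279.3]
tool_rot: [-3.036, 0.011, 1.381]
eef_pos: [625.8, -218.1, 278.3]
tool_rot: [-3.095, 0.012, 1.382]
eef_pos: [626.8, -216.1, 277.8]
tool_rot: [-3.094, 0.011, 1.381]
t 21.13 pos [ 626.8 -216.1  277.8] rpy [-177.3     0.63   79.13] F [0.9 1.2 0.3] T [ 0.02 -0.09  0.01] w 30.1 gf 0.0
turn [0. 0. 0.]
```

View pics/c8.png

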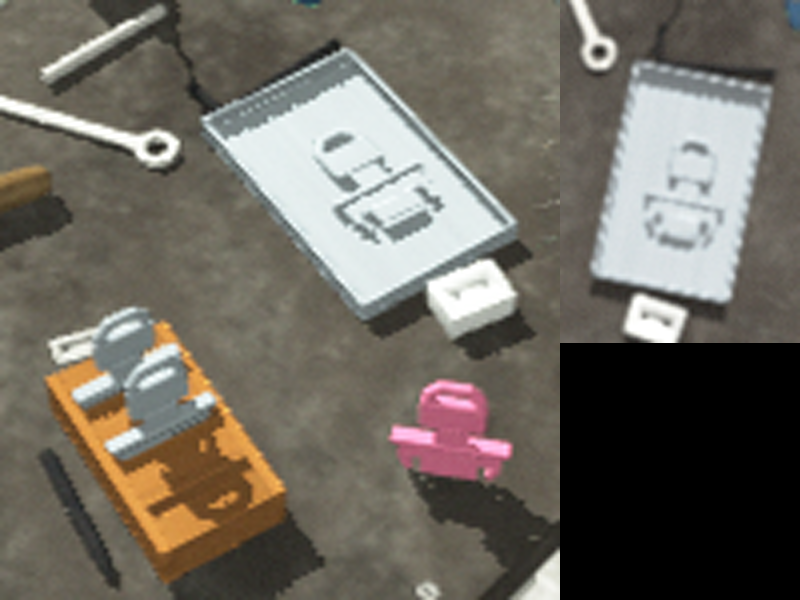

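The key lies flat in the middle of the tray (bow at crop px (345,160), shoulder at (385,195)). The other two keys stand in the rack and the hand is clear. Handing in.

```bash
python3 -c "
from cell import ctrl
print(ctrl.finish_job())"
```

```text
the job is handed in; nothing more can be done
None
```

The first key I tried (it looked like key b) turned the latch to its stop and now lies flat in the tray, the latch is open, the other two keys stand in the rack, and the job was handed in at about 21 s; no verdict came back.

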